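# Unload the latch, thumb it up and draw the pallet out past the retaining gate

## Task

Draw the bearing pallet out of its dock. The spring behind the pallet holds the gate hard against its hooked catch, so first lean on the gate to take the load off the latch, and while leaning press the thumb lever to lift the latch bar out of the catch - gently, the thin thumb plate bends if it is forced. Let the gate out past the catch, swing it wide open, then pull the pallet by its knob all the way out to its stop; leave the gate open and do not disturb the pin vial or the oil bottle.

Things in the scene. Friction and masses are not known exactly. Their poses are not given: they have to be found in the camera images.
- dock: Grey pallet dock fixed to the table: base plate 312 (x) x 232 (y) x 10 mm, slide rails along x, a gate across it between two posts, an open apron in front. Origin on the table in the shut gate's middle plane, midway along the gate; +x into the dock, -x out over the apron, y left. Hinge post y = +95 mm (top z 116), latch post y = -100 mm (z 80).
- gate_hinge (a point): Point on the gate's vertical hinge axis at its left (+y) end: dock x = 0, y = +75 mm, z = 84 mm. The gate is 150 mm long from here, z 24 to 112 mm, its frame 12 mm thick (6 mm either side of the middle plane); the top rail is z 98 to 112 mm, free to be taken from both sides.
- gate (a joint): Gate angle, rad: 0 shut and latched, grows as its right end swings out towards the robot, stop 1.75; stays where left (friction 0.06 N m, under 1 N at the latch). Pushes in to -0.045. Shut, the pallet's spring presses it outwards; once the bar is up and the lean is eased off, the spring brings it out to about 0.09, where the bar is past the catch and the lever may be let go.
- latch_case (a point): Middle of the front face of the dark latch case on the gate's outer side, at z = 102 mm, 115 mm from the hinge axis, 20 mm in front of the gate's middle plane. The case is 42 mm wide, z 76 to 112 mm. Lean here: inwards with about 15 to 20 N takes the load off the catch; the gate gives only 1 to 3 mm, most of the push goes into the arm's own give, so read the force.
- latch_bar (a joint): Angle of the gravity latch bar, rad: 0 = its round nose lies in the catch, grows as the nose rises, clear of the catch above 0.075, stop 0.14. The bar lies on the gate's inner side, 9 to 15 mm behind the middle plane (a staple round it to 20 mm near the free end), z 78 to 90 mm.
- catch (a point): Nose of the latch bar in its catch on the latch post, z = 84 mm, dock x = 12 mm, y = -100 mm. The catch is a hook whose lip leans inwards over the 9 mm nose: while the gate is pressed outwards the bar cannot rise, forcing it takes over 20 N on the thumb plate; with the load off 3 to 5 N is enough.
- thumb_lever (a joint): Angle of the thumb lever, rad: 0 at rest, grows as the thumb plate is pressed down, stop 0.5. It passes through the case and lifts the bar with its tail; the bar clears the catch from about 0.32, and 0.37 is a safe lift. Pivot 15 mm behind the case's front, z = 84 mm. It springs back when let go.
- thumb_plate: Thin steel thumb plate in front of the case, about 26 (x) x 30 (y) x 4 mm, a 6 mm round bead along its outer edge. Origin in the middle of its upper face, at rest 11 mm in front of the case's front and at z = 92 mm. A fingertip close to the case must press it down 5 to 7 mm to clear the bar. It bends if pressed with more than about 15 N.
- pallet (a joint): How far the pallet is drawn out along dock -x, m: about 0 behind the shut gate (0.007 once the gate is let out), 0.11 out at its stop. Aluminium plate 100 x 110 x 10 mm with two bearings; slides with about 1.5 N of friction and stays where left. The gate must be open by at least 1.3 rad to let it pass.
- pallet_knob (a point): Middle of the black pull knob at the front of the pallet: 26 mm across, 22 mm high (z 70 to 92 mm, this point 82) on a 12 mm stem, on the dock's centre line, 34 mm behind the gate's middle plane while the gate is shut. Nothing within 25 mm to its left and right above z = 45 mm once the gate is open.
- pin_vial: White capped vial, 37 mm across, 75 mm high, standing loose on the table to the right of the apron; origin under its middle. Leave it alone.
- oil_bottle: Oil bottle with a pointed spout, 50 mm across, 142 mm high, standing loose at the left of the table; origin under its middle. Leave it alone.

How it is judged:
On the way, in this order (a step that is already met when the one before it is completed fails the run):
1. the latch bar is lifted out of the catch by pressing the thumb lever, with the gate still shut (value of joint latch_bar above 0.075 rad and value of joint gate below 0.04 rad and contact force between the fingers and thumb_plate above 0.3 N), for 0.1 s.
2. the gate is swung wide open while the pallet is still in the dock (value of joint gate above 1.35 rad and value of joint pallet below 0.03 m), for 0.2 s.
At the end, for the whole second after the job is handed in: the gate stands open by more than 1.3 rad and the pallet is out within 10 mm of its stop, at rest (value of joint gate above 1.3 rad and value of joint pallet above 0.1 m and velocity of joint pallet between -0.02 and 0.02 m/s); the robot touches nothing.
It fails at once if the thumb plate is pressed so hard that it bends (contact force between the fingers and thumb_plate above 15 N).
It fails at once if the pin vial or the oil bottle is moved or knocked over (distance of any of pin_vial, oil_bottle from where it was at the start of the episode above 0.03 m or angle between any of pin_vial, oil_bottle's own z axis and vertical above 0.5 rad).
It also fails if it takes over 72 s, if anything falls off the work surface, if the arm or the gripper's body presses on something with over 40 N, if the wrist force passes 120 N, or if a joint passes its speed limit or range.

## Robot

A 7-joint arm with a two-finger parallel gripper is mounted at the origin on a cart in front of the work surface, level with it; the furniture and walls round the work are solid. World frame = base frame: x ahead of the robot, y to its left, z up, the work surface at z = 0. Lengths are in m, angles in rad, forces in N, time in s.
With the tool pointing down it reaches from about 0.35 to 0.9 m from the base axis. Payload 8.1 kg.
Tool frame: the origin (TCP) lies at the very end of the fingers, on their centre line; the grasp point (between the pads) lies 19 mm behind it (arm.tcp_to_grasp is the distance from the TCP to the grasp point, in m); z points along the fingers, y is the line along which they close (so a half turn about z gives the same grasp; the last joint's range is limited). The gripper opens to 92 mm and grips with 3 to 60 N. Pads are 19 mm wide; open, the fingers measure 130 mm over their backs; the gripper's body (75 mm by 190 mm) begins 47 mm behind the grasp point.
Start: joints at [1.038, 0.434, 0.025, 1.573, -0.012, 1.134, -0.075], TCP at [0.26, -0.568, 0.227] pointing down, gripper open.
Joint ranges: [-2.62, 2.62], [-0.44, 2.09], [-1.27, 1.32], [0.08, 2.57], [-1.32, 4.46], [0.12, 2], [-2.74, 2.74]. Speed limits (rad/s): [2.22, 2.22, 3.01, 3.01, 3.14, 3.14, 3.14].

## Interface

Orientations are given as a rotation vector (axis times angle).
In Python, from cell import arm gives the robot as it stands.
- The arm moves only by the shell command python3 nudge.py 'ROWS' [FORCE]. ROWS is a JSON list of rows, 1 to 10 of them, each of 5 numbers: dx, dy, dz in m, then a turn about the tool's z in rad, then the opening from 0.0 (shut) to 1.0 (fully open); each row shifts and turns the commanded pose from where the row before left it, along the tool's axes as they then stand; what a row does not reach is not made up. A row lasts 1/10 s, in which the tool goes at most 0.05 m and 0.15 rad, less where a joint would pass 70% of its speed; a pose out of reach is approached as far as the arm can. The fingers move at their own pace and stop on an object; FORCE is the grip in N (left out, the last holds). Time passes only in rows, so rows that do not move let the fingers close. It prints the time, the measured TCP pose, the force, the opening and the grip force at its end.
- arm.observe(): the state, without advancing time (a new reading comes with each control period).
- arm.get_image(name): name is "side" or "top"; returns a dict with "image" (400x640x3 uint8, blue, green, red), "fx", "fy", "cx", "cy" (pixels), "cam_to_world" (4x4, takes a point from camera to world coordinates). Camera axes: x right, y down, z forward; pixel columns grow to the right and rows downward; lengths in m; the calibration is good to about 2 mm. A picture is of the moment at which its call begins. There is no depth.
- arm.sign_off(): hands the job in; it is judged then, once.
The state is a dict: "clock": time; "joints": joint angles; "dq": joint speeds; "joint_efforts": joint torques, N m; "position": TCP position; "ee_rot": TCP orientation; "force": force on the tool from outside, world axes, zero at the start; "ft_torque": the same for the moment, N m; "width": opening from 0.0 (shut) to 1.0 (fully open); "gripper_force": force on a finger pad.
Only numpy, scipy, OpenCV 4.12 (cv2) and the standard library are available. Lean on these libraries where they do the work, as an engineer would, in place of code of your own. Each camera call takes 0.05 s, during which the arm holds its last target. There are 200 camera calls.

## Working session

There is one attempt and no reset: what is moved stays moved. The work goes in short steps, Python scripts to look and compute and a shell command to move; the robot and the scene stay as the last step left them, time stands still between calls to the robot, and variables do not carry over. Pictures are saved under pics/ and viewed, at most 10 in all, crops included, and the job is handed in when it is done.

```bash
ls; mkdir -p pics
python3 - <<'E'
from cell import arm
import cv2,numpy as np
for n in("side","top"):
    d=arm.get_image(n); cv2.imwrite(f"pics/{n}0.png",d["image"]); print(n,d["fx"],d["fy"],d["cx"],d["cy"]);print(np.round(d["cam_to_world"],4).tolist())
s=arm.observe();print(s)
E
```

```text
cell.py
nudge.py
pics
side 480.02748018272587 480.02748018272587 326.1231758934529 202.36801481125502
[[-0.9997, 0.0215, 0.0132, 0.567], [-0.0029, 0.4221, -0.9066, 1.4444], [-0.0251, -0.9063, -0.4219, 0.6793], [0.0, 0.0, 0.0, 1.0]]
top 505.5589575194866 505.5589575194866 325.16659338240606 201.9898534408182
[[-0.0101, -0.9798, 0.1996, 0.2681], [-0.9999, 0.0107, 0.0019, 0.226], [-0.004, -0.1996, -0.9799, 1.5207], [0.0, 0.0, 0.0, 1.0]]
{'clock': 0.1, 'joints': array([ 1.03840701,  0.43519414,  0.0249619 ,  1.57402875, -0.01158435,
        1.13399746, -0.07512383]), 'dq': array([ 5.27043091e-04, -3.00070202e-03, -6.04677122e-05, -2.97263981e-03,
       -8.57685339e-04,  1.75678147e-04,  1.12447649e-03]), 'joint_efforts': array([ 3.80560494e-03, -6.69128823e+01,  9.88406427e-01, -3.15146470e+01,
       -6.05651247e-02,  3.74770956e-02,  1.42798845e-04]), 'position': array([ 0.26017911, -0.56774985,  0.2259892 ]), 'ee_rot': array([-3.06797914e+00, -6.69509488e-01,  7.15740050e-04]), 'force': array([ 0.03674558,  1.1041854 , -0.28752024]), 'ft_torque': array([ 0.01615926,  0.04525023, -0.02331028]), 'gripper_force': 0.0, 'width': 0.9992302738338188}
```

View pics/side0.png

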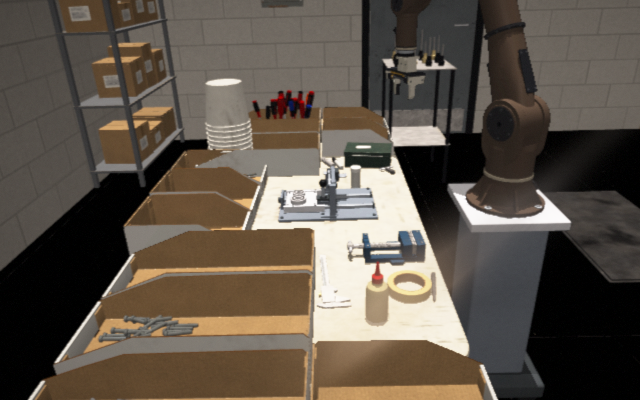

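View pics/top0.png

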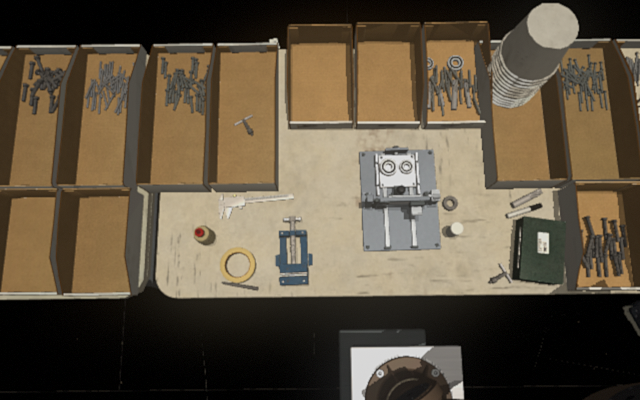

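Top view: the dock's base plate spans about (362..438, 150..250), gate at row ≈200, hinge post at left (363,198), latch post at right (437,200), vial at (456,229), oil bottle at (204,234). Side view: dock at (280..378, 188..220), gate near column 333. I'll enlarge both.

Run:
```python
import cv2,numpy as np
a=cv2.imread("pics/top0.png")[145:255,350:470]; b=cv2.imread("pics/side0.png")[150:230,270:390]
a=cv2.resize(a,None,fx=5,fy=5,interpolation=cv2.INTER_CUBIC)
b=cv2.resize(b,None,fx=6.5,fy=6.5,interpolation=cv2.INTER_CUBIC)
cv2.imwrite("pics/a.png",a);cv2.imwrite("pics/b.png",b)
```

```text
(no output)
```

View pics/a.png

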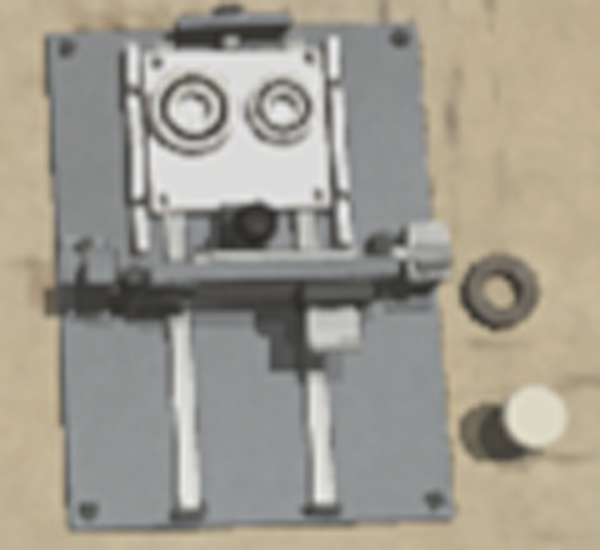

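View pics/b.png

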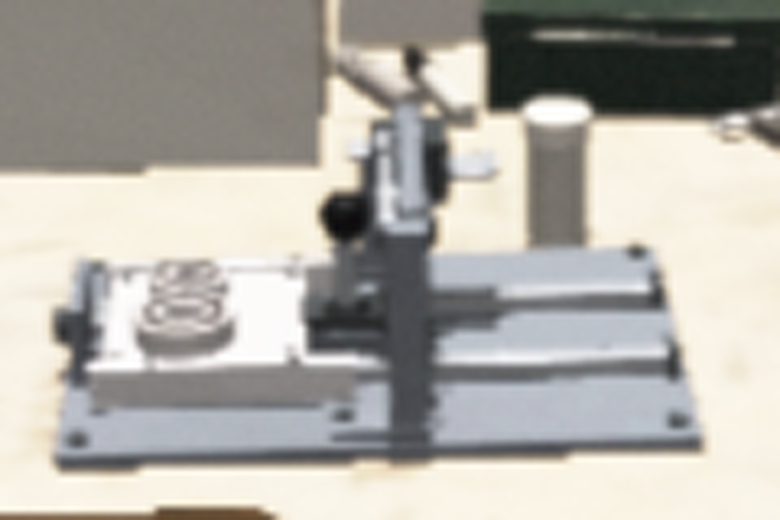

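Crop pixels: plate corners in top (48,35),(415,22),(455,520),(70,528); knob (250,222) with side (345,215); thumb plate (333,328) with side (475,163); hinge rail end at about (130,268), the vial cap at (535,416).

```bash
cat > h.py <<'E'
import numpy as np,cv2
C={"side":(480.0275,326.1232,202.368,np.array([[-0.9997,0.0215,0.0132,0.567],[-0.0029,0.4221,-0.9066,1.4444],[-0.0251,-0.9063,-0.4219,0.6793]])),
"top":(505.559,325.1666,201.9899,np.array([[-0.0101,-0.9798,0.1996,0.2681],[-0.9999,0.0107,0.0019,0.226],[-0.004,-0.1996,-0.9799,1.5207]]))}
def ray(n,u,v):
    f,cx,cy,M=C[n]; d=M[:,:3]@[(u-cx)/f,(v-cy)/f,1]; return M[:,3],d/np.linalg.norm(d)
def plane(n,u,v,z):
    o,d=ray(n,u,v); return o+d*(z-o[2])/d[2]
def tri(t,s):
    o1,d1=ray("top",*t);o2,d2=ray("side",*s)
    k=np.linalg.lstsq(np.c_[d1,-d2],o2-o1,rcond=None)[0];a=o1+k[0]*d1;b=o2+k[1]*d2
    return (a+b)/2,np.linalg.norm(a-b)
def proj(n,p):
    f,cx,cy,M=C[n];q=M[:,:3].T@(np.array(p)-M[:,3]);return q[:2]/q[2]*f+[cx,cy]
ct=lambda u,v:(u/5+350-.4,v/5+145-.4)
cs=lambda u,v:(u/6.5+270-.42,v/6.5+150-.42)
E
python3 - <<'E'
from h import *
np.set_printoptions(precision=4,suppress=True)
T=[plane("top",*ct(*p),.01) for p in[(48,35),(415,22),(455,520),(70,528)]]
S=[plane("side",*cs(*p),.01) for p in[(60,455),(80,262),(655,250),(702,440)]]  # BL-far.. 
print("T",np.array(T));print("S",np.array(S))
# order T: far-left, far-right, near-right, near-left ; S same
for Q in(T,S):
    c=np.mean(Q,0);x=(Q[0]+Q[1]-Q[2]-Q[3])[:2];y=(Q[0]+Q[3]-Q[1]-Q[2])[:2]
    print("c",c,"len",np.linalg.norm(x)/2,np.linalg.norm(y)/2,"yaw",np.degrees([np.arctan2(x[1],x[0]),np.arctan2(-y[0],y[1])]))
print("knob",tri(ct(250,220),cs(345,215)));print("thumb",tri(ct(333,325),cs(475,163)))
print("vial",plane("top",*ct(535,416),.075),"oil",plane("top",203,234,.14))
print("rail L/R top", plane("top",*ct(195,255),.112),plane("top",*ct(325,253),.112))
E
```

```text
T [[ 0.7347  0.1214  0.01  ]
 [ 0.7405 -0.1072  0.01  ]
 [ 0.4298 -0.1148  0.01  ]
 [ 0.4274  0.1155  0.01  ]]
S [[ 0.7336  0.1246  0.01  ]
 [ 0.7441 -0.1059  0.01  ]
 [ 0.4329 -0.1051  0.01  ]
 [ 0.4291  0.123   0.01  ]]
c [0.5831 0.0037 0.01  ] len 0.3090396439503222 0.2294992077303662 yaw [1.2538 1.0244]
c [0.5849 0.0092 0.01  ] len 0.30782678306135436 0.22939359185896108 yaw [0.0665 1.788 ]
knob (array([0.5978, 0.0114, 0.0831]), np.float64(0.0011122514145834553))
thumb (array([ 0.5326, -0.0323,  0.0921]), np.float64(0.0026004316777332114))
vial [ 0.4825 -0.1496  0.075 ] oil [0.463 0.566 0.14 ]
rail L/R top [0.5717 0.0478 0.112 ] [ 0.572  -0.0263  0.112 ]
```

```bash
cat >> h.py <<'E'
from scipy.spatial.transform import Rotation as R
O=np.array([.5645,.008,0]);YAW=.02
D=R.from_rotvec([0,0,YAW]).as_matrix()
def st(*target):
    """print state in dock frame; target in dock coords -> delta in tool axes"""
    from cell import arm
    s=arm.observe();M=R.from_rotvec(s["ee_rot"]).as_matrix();p=s["position"]
    print("t",round(s["clock"],2),"dock pos mm",np.round(D.T@(p-O)*1e3,1),"dock force",np.round(D.T@s["force"],1),"w",round(s["width"],3),"g",round(s["gripper_force"],1))
    print("toolx yaw vs dock",round(np.arctan2(M[1,0],M[0,0])-YAW,4),"toolz",np.round(M[:,2],3))
    for t in target: print("-> ",t,"tool delta mm",np.round(M.T@(O+D@np.array(t)-p)*1e3,1))
E
python3 nudge.py '[[0,0,0,0.14,0.0],[0,0,0,0.14,0.0],[0,0,0,0.13,0.0],[0,0,0,0,0.0],[0,0,0,0,0.0]]' 10
python3 -c "
from h import *
st((-.045,-.04,.2))"
```

```text
clock: 0.6
position: [0.2604, -0.5679, 0.2264]
ee_rot: [-3.141, -0.037, 0.001]
force: [-0.8, 0.3, 0.4]
width: 0.616
gripper_force: 0.0
t 0.6 dock pos mm [-315.5 -569.7  226.4] dock force [-0.8  0.3  0.4] w 0.616 g 0.0
toolx yaw vs dock 0.0038 toolz [-0.  0. -1.]
->  (-0.045, -0.04, 0.2) tool delta mm [ 272.6 -528.7   26.5]
```

```bash
python3 nudge.py '[[0.02,-0.044,0,0,0],[0.02,-0.044,0,0,0],[0.02,-0.044,0,0,0],[0.02,-0.044,0,0,0],[0.02,-0.044,0,0,0],[0.02,-0.044,0,0,0],[0.02,-0.044,0,0,0],[0.02,-0.044,0,0,0],[0.02,-0.044,0,0,0],[0.02,-0.044,0,0,0]]' >/dev/null
python3 nudge.py '[[0.03,-0.044,0.01,0,0],[0.03,-0.044,0.02,0,0],[0,0,0.02,0,0],[0,0,0.02,0,0],[0,0,0,0,0],[0,0,0,0,0]]'
python3 - <<'E'
from h import *
from cell import arm
st((-.045,-.04,.1))
a=arm.get_image("top")["image"][145:255,350:470];b=arm.get_image("side")["image"][150:230,270:390]
a=cv2.resize(a,None,fx=4,fy=4,interpolation=2);b=cv2.resize(b,None,fx=4,fy=4,interpolation=2)
cv2.imwrite("pics/c.png",np.vstack([a,b]) if 0 else np.hstack([a[:320],b])[:, :800] if 0 else cv2.resize(np.hstack([a[60:380],b]),(800,267)))
E
```

```text
clock: 2.2
position: [0.5041, -0.0442, 0.1602]
ee_rot: [3.141, 0.033, -0.001]
force: [-0.1, 0.2, 0.6]
width: 0.004
gripper_force: 0.0
t 2.2 dock pos mm [-61.5 -51.  160.2] dock force [-0.1  0.2  0.6] w 0.004 g 0.0
toolx yaw vs dock 0.0012 toolz [-0.001 -0.    -1.   ]
->  (-0.045, -0.04, 0.1) tool delta mm [ 16.5 -11.   60.2]
```

View pics/c.png

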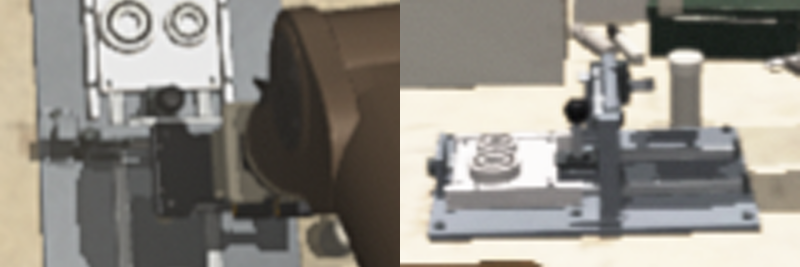

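The top view shows the gripper body above the gate region, in front of the case (fingers hidden); side shows gate unaffected. Descend beside the case, then approach it.

```bash
python3 nudge.py '[[0.006,-0.011,0.03,0,0],[0,0,0.02,0,0],[0,0,0.009,0,0],[0,0,0,0,0]]'
python3 nudge.py '[[0.005,0,0,0,0],[0.005,0,0,0,0],[0.003,0,0,0,0],[0.003,0,0,0,0],[0.002,0,0,0,0],[0,0,0,0,0]]'
python3 - <<'E'
from h import *
from cell import arm
st((-.0295,-.04,.1))
a=arm.get_image("side")["image"][110:210,280:400]
cv2.imwrite("pics/d.png",cv2.resize(a,None,fx=6,fy=6,interpolation=2))
E
```

```text
clock: 2.7
position: [0.5096, -0.0333, 0.1007]
ee_rot: [3.141, 0.031, -0.002]
force: [-0.6, -0.3, 0.6]
width: 0.002
gripper_force: 0.0
clock: 3.3
position: [0.5283, -0.0325, 0.101]
ee_rot: [-3.141, -0.031, -0.0]
force: [0.9, -0.8, 0.3]
width: 0.006
gripper_force: 0.0
t 3.3 dock pos mm [-37.  -39.8 101. ] dock force [ 0.9 -0.8  0.3] w 0.006 g 0.0
toolx yaw vs dock -0.0002 toolz [ 0.  0. -1.]
->  (-0.0295, -0.04, 0.1) tool delta mm [7.5 0.2 1. ]
```

View pics/d.png

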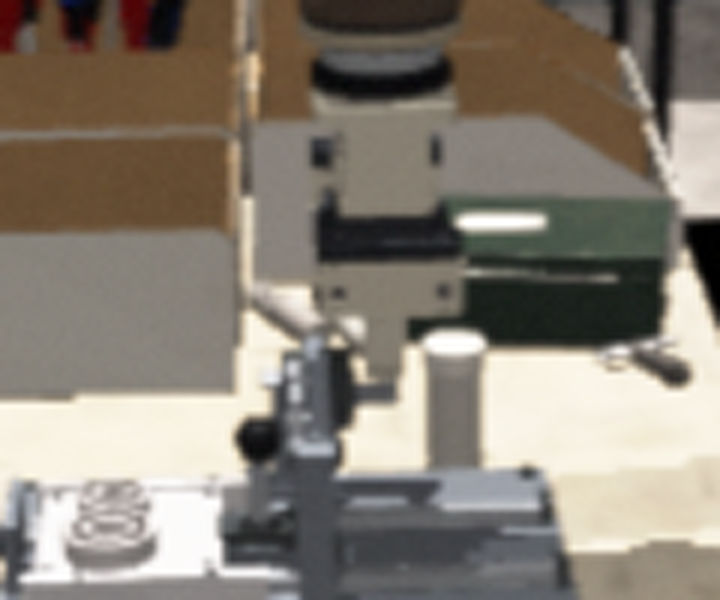

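The fingers (crop columns 370–400) hang right above the thumb plate (360–398, 392), about 7 mm short of the case (355).

```bash
for i in 1; do python3 nudge.py '[[0.003,0,0,0,0],[0.002,0,0,0,0],[0.002,0,0,0,0],[0,0,0,0,0]]'; python3 nudge.py '[[0.002,0,0,0,0],[0.001,0,0,0,0],[0,0,0,0,0]]'; done; python3 -c "
from h import *
st((-.0295,-.04,.1))"
```

```text
clock: 3.75
position: [0.5345, -0.0324, 0.1007]
ee_rot: [3.141, 0.031, -0.002]
force: [-2.5, -0.3, 0.9]
width: 0.004
gripper_force: 1.3
clock: 4.05
position: [0.5347, -0.0325, 0.1003]
ee_rot: [3.141, 0.031, -0.01]
force: [-11.7, 1.0, 8.2]
width: 0.002
gripper_force: 5.8
t 4.05 dock pos mm [-30.6 -39.9 100.3] dock force [-11.7   1.2   8.2] w 0.002 g 5.8
toolx yaw vs dock -0.0003 toolz [-0.006 -0.001 -1.   ]
->  (-0.0295, -0.04, 0.1) tool delta mm [1.1 0.1 0.3]
```

```bash
python3 nudge.py '[[0.001,0,0,0,0],[0.001,0,0,0,0],[0,0,0,0,0],[0,0,0,0,0]]'; python3 -c "
from h import *
st()"
```

```text
clock: 4.45
position: [0.5359, -0.0327, 0.1003]
ee_rot: [3.141, 0.031, -0.012]
force: [-14.8, -1.0, 11.1]
width: 0.004
gripper_force: 7.4
t 4.45 dock pos mm [-29.5 -40.1 100.3] dock force [-14.8  -0.7  11.1] w 0.004 g 7.4
toolx yaw vs dock -0.0004 toolz [-0.008 -0.001 -1.   ]
```

```bash
python3 nudge.py '[[0.001,0,0,0,0],[0,0,0.001,0,0],[0,0,0.001,0,0],[0,0,0,0,0]]'; python3 -c "
from h import *
st()"; python3 nudge.py '[[0,0,0.001,0,0],[0,0,0.001,0,0],[0,0,0,0,0]]'; python3 -c "
from h import *
st()"
```

```text
clock: 4.85
position: [0.5364, -0.0327, 0.098]
ee_rot: [3.141, 0.031, -0.013]
force: [-14.8, -0.8, 9.5]
width: 0.005
gripper_force: 7.5
t 4.85 dock pos mm [-28.9 -40.1  98. ] dock force [-14.8  -0.5   9.5] w 0.005 g 7.5
toolx yaw vs dock -0.0002 toolz [-0.008 -0.001 -1.   ]
clock: 5.15
position: [0.5364, -0.0326, 0.096]
ee_rot: [3.141, 0.031, -0.013]
force: [-15.1, -0.5, 9.4]
width: 0.006
gripper_force: 7.5
t 5.15 dock pos mm [-29. -40.  96.] dock force [-15.1  -0.2   9.4] w 0.006 g 7.5
toolx yaw vs dock -0.0001 toolz [-0.008 -0.001 -1.   ]
```

```bash
python3 nudge.py '[[0.001,0,0,0,0],[0,0,0.001,0,0],[0,0,0.001,0,0],[0,0,0.001,0,0],[0,0,0,0,0]]'; python3 nudge.py '[[0,0,0.001,0,0],[0,0,0.001,0,0],[0,0,0,0,0]]'; python3 -c "
from h import *
st()"
```

```text
clock: 5.65
position: [0.5368, -0.0327, 0.0929]
ee_rot: [3.14, 0.031, -0.015]
force: [-16.9, -0.5, 10.3]
width: 0.002
gripper_force: 8.5
clock: 5.95
position: [0.5367, -0.0327, 0.091]
ee_rot: [3.14, 0.031, -0.015]
force: [-16.5, -0.2, 10.9]
width: 0.002
gripper_force: 9.0
t 5.95 dock pos mm [-28.6 -40.1  91. ] dock force [-16.5   0.1  10.9] w 0.002 g 9.0
toolx yaw vs dock -0.0001 toolz [-0.01  -0.001 -1.   ]
```

```bash
python3 nudge.py '[[0,0,0.001,0,0],[0,0,0.001,0,0],[0,0,0,0,0]]'; python3 nudge.py '[[0,0,0.001,0,0],[0,0,0,0,0]]';python3 nudge.py '[[0,0,0.001,0,0],[0,0,0,0,0]]'; python3 -c "
from h import *
st()"
```

```text
clock: 6.25
position: [0.5368, -0.0327, 0.089]
ee_rot: [3.14, 0.031, -0.015]
force: [-17.1, -0.9, 12.6]
width: 0.005
gripper_force: 8.8
clock: 6.45
position: [0.5368, -0.0327, 0.088]
ee_rot: [3.14, 0.031, -0.015]
force: [-16.6, -1.2, 11.3]
width: 0.003
gripper_force: 8.6
clock: 6.65
position: [0.5368, -0.0327, 0.0869]
ee_rot: [3.14, 0.031, -0.015]
force: [-17.2, -1.3, 10.9]
width: 0.005
gripper_force: 8.4
t 6.65 dock pos mm [-28.5 -40.1  86.9] dock force [-17.2  -0.9  10.9] w 0.005 g 8.4
toolx yaw vs dock -0.0002 toolz [-0.01  -0.001 -1.   ]
```

```bash
python3 nudge.py '[[0,0,0.001,0,0],[0,0,0,0,0]]';python3 nudge.py '[[0,0,0.001,0,0],[0,0,0,0,0],[0,0,0,0,0]]'
python3 - <<'E'
from h import *
from cell import arm
st()
a=arm.get_image("side")["image"][140:200,300:380]
cv2.imwrite("pics/e.png",cv2.resize(a,None,fx=9,fy=9,interpolation=2))
E
```

```text
clock: 6.85
position: [0.5368, -0.0327, 0.0859]
ee_rot: [3.14, 0.031, -0.015]
force: [-16.7, -0.7, 10.4]
width: 0.003
gripper_force: 8.2
clock: 7.15
position: [0.5367, -0.0327, 0.0848]
ee_rot: [3.14, 0.031, -0.015]
force: [-16.6, -1.1, 9.6]
width: 0.003
gripper_force: 8.0
t 7.15 dock pos mm [-28.6 -40.1  84.8] dock force [-16.6  -0.8   9.6] w 0.003 g 8.0
toolx yaw vs dock -0.0001 toolz [-0.01  -0.001 -1.   ]
```

View pics/e.png

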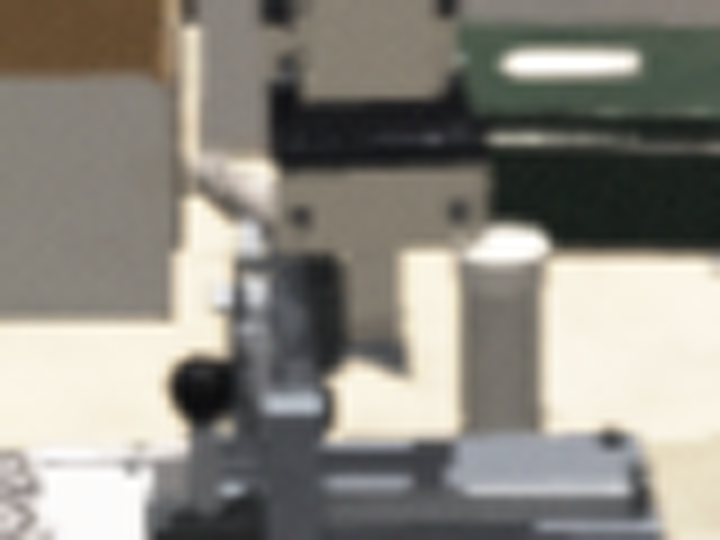

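The thumb plate is tilted well down beneath the fingertip (345,345)→(405,375), about 0.45 rad, so the latch is lifted. Ease the lean off, keeping the press.

```bash
python3 nudge.py '[[0,0,-0.001,0,0],[-0.002,0,0,0,0],[-0.002,0,0,0,0],[-0.001,0,0,0,0],[0,0,0,0,0]]';python3 nudge.py '[[-0.002,0,0,0,0],[-0.002,0,0,0,0],[0,0,0,0,0]]'; python3 -c "
from h import *
st()"; python3 nudge.py '[[-0.002,0,0,0,0],[-0.002,0,0,0,0],[0,0,0,0,0]]'; python3 -c "
from h import *
st()"
```

```text
clock: 7.7
position: [0.5334, -0.0322, 0.0857]
ee_rot: [3.141, 0.031, -0.01]
force: [-9.8, 0.5, 0.5]
width: 0.005
gripper_force: 4.7
clock: 8.0
position: [0.5304, -0.0318, 0.0861]
ee_rot: [-3.141, -0.032, 0.007]
force: [-6.8, 2.7, 0.2]
width: 0.007
gripper_force: 4.3
t 8.0 dock pos mm [-34.9 -39.1  86.1] dock force [-6.7  2.9  0.2] w 0.007 g 4.3
toolx yaw vs dock 0.0002 toolz [-0.005  0.    -1.   ]
clock: 8.3
position: [0.5275, -0.0316, 0.0864]
ee_rot: [-3.141, -0.032, 0.004]
force: [-5.3, 3.3, -0.2]
width: 0.007
gripper_force: 3.7
t 8.3 dock pos mm [-37.8 -38.9  86.4] dock force [-5.2  3.4 -0.2] w 0.007 g 3.7
toolx yaw vs dock 0.0004 toolz [-0.002  0.001 -1.   ]
```

```bash
python3 nudge.py '[[-0.002,0,0.0005,0,0],[-0.002,0,0,0,0],[0,0,0,0,0]]';python3 nudge.py '[[-0.002,0,0,0,0],[-0.002,0,0,0,0],[0,0,0,0,0]]'
python3 - <<'E'
from h import *
from cell import arm
st()
im=arm.get_image("side")["image"]; cv2.imwrite("pics/f.png",cv2.resize(im[140:200,300:380],None,fx=9,fy=9,interpolation=2))
E
```

```text
clock: 8.6
position: [0.5248, -0.0322, 0.0865]
ee_rot: [-3.141, -0.031, -0.0]
force: [-2.7, 3.9, 3.3]
width: 0.002
gripper_force: 2.7
clock: 8.9
position: [0.5215, -0.0332, 0.0867]
ee_rot: [3.141, 0.03, 0.002]
force: [0.0, -0.1, 2.8]
width: 0.002
gripper_force: 1.0
t 8.9 dock pos mm [-43.8 -40.4  86.7] dock force [ 0.  -0.1  2.8] w 0.002 g 1.0
toolx yaw vs dock -0.0008 toolz [ 0.001 -0.001 -1.   ]
```

View pics/f.png

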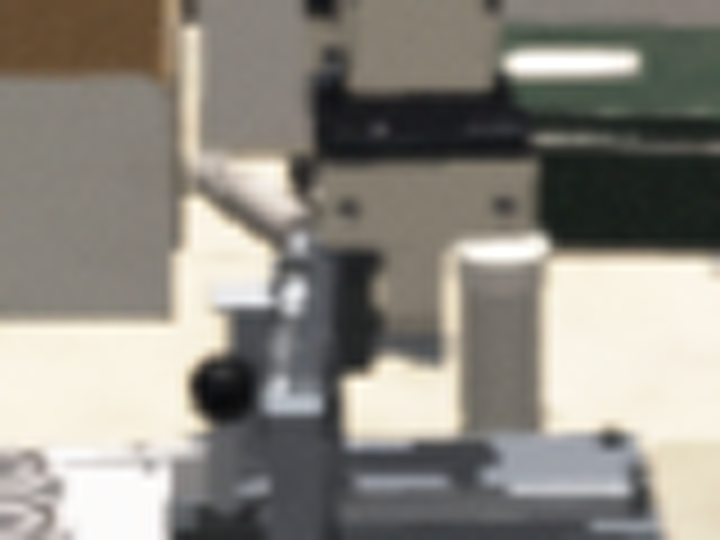

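Gate has come out (case moved ~35 px, knob ~22 px right), plate still pressed. Let go, lift, cross over to the gate's inner side.

```bash
python3 nudge.py '[[0,0,-0.01,0,0],[0,0,-0.02,0,0],[0,0,-0.02,0,0],[0,0,0,0,0],[0.032,-0.024,0,0,0],[0.032,-0.024,0,0,0],[0,0,0,0,0],[0,0,0,0,0]]'
python3 - <<'E'
from h import *
from cell import arm
st((.02,.008,.099))
im=arm.get_image("side")["image"]; cv2.imwrite("pics/g.png",cv2.resize(im[130:200,290:390],None,fx=7,fy=7,interpolation=2))
E
```

```text
clock: 9.75
position: [0.584, 0.0171, 0.1358]
ee_rot: [3.141, 0.033, -0.002]
force: [-0.4, -0.9, 0.6]
width: 0.006
gripper_force: 0.0
t 9.75 dock pos mm [ 19.7   8.7 135.8] dock force [-0.4 -0.8  0.6] w 0.006 g 0.0
toolx yaw vs dock 0.001 toolz [-0.001 -0.    -1.   ]
->  (0.02, 0.008, 0.099) tool delta mm [ 0.3  0.7 36.8]
```

View pics/g.png

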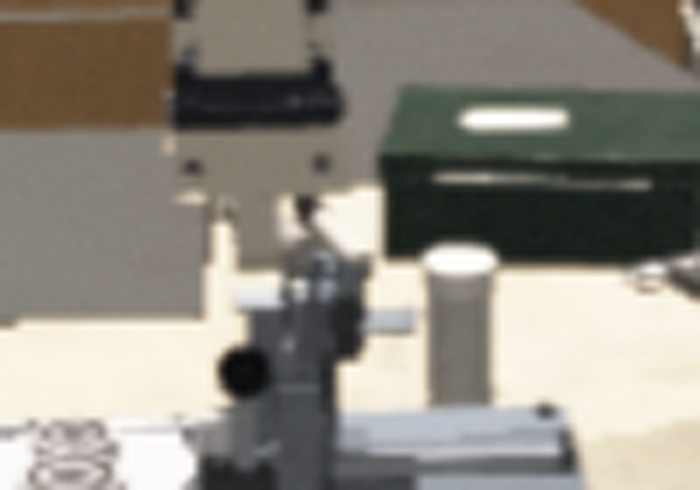

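The gripper is above and inside the gate; the gate stayed out with the lever back up (365–412, 320).

```bash
python3 nudge.py '[[0,0,0.018,0,0],[0,0,0.018,0,0],[0,0,0,0,0],[0,0,0,0,0]]' && python3 nudge.py '[[-0.009,0.002,0,0,0],[-0.009,0.002,0,0,0],[-0.009,0.002,0,0,0],[-0.008,-0.002,0,0,0],[-0.008,-0.002,0,0,0],[-0.008,-0.002,0,0,0],[0,0,0,0,0]]';python3 -c "
from h import *
st((-.055,.024,.099),(-.07,.049,.099))"
```

```text
clock: 10.2
position: [0.5833, 0.0157, 0.1005]
ee_rot: [3.141, 0.029, -0.002]
force: [0.3, -0.7, 0.5]
width: 0.007
gripper_force: 0.0
clock: 10.9
position: [0.531, 0.0159, 0.1002]
ee_rot: [3.141, 0.032, -0.004]
force: [0.1, -0.6, 0.1]
width: 0.007
gripper_force: 0.0
t 10.9 dock pos mm [-33.3   8.6 100.2] dock force [ 0.  -0.6  0.1] w 0.007 g 0.0
toolx yaw vs dock 0.0005 toolz [-0.002 -0.    -1.   ]
->  (-0.055, 0.024, 0.099) tool delta mm [-21.7 -15.5   1.2]
->  (-0.07, 0.049, 0.099) tool delta mm [-36.6 -40.5   1.2]
```

```bash
python3 nudge.py '[[-0.007,-0.005,0,0,0],[-0.007,-0.005,0,0,0],[-0.007,-0.005,0,0,0],[-0.005,-0.008,0,0,0],[-0.005,-0.008,0,0,0],[-0.005,-0.009,0,0,0],[0,0,0,0,0],[0,0,0,0,0],[0,0,0,0,0]]'
python3 - <<'E'
from h import *
from cell import arm
st((-.07,.0,.145))
a=arm.get_image("top")["image"][140:260,340:470];b=arm.get_image("side")["image"][110:230,270:390]
cv2.imwrite("pics/h.png",np.hstack([cv2.resize(x,None,fx=3,fy=3,interpolation=2) for x in(a,b)]))
E
```

```text
clock: 11.8
position: [0.4959, 0.0547, 0.1002]
ee_rot: [3.141, 0.031, -0.001]
force: [0.6, 0.4, -0.9]
width: 0.004
gripper_force: 0.0
t 11.8 dock pos mm [-67.6  48.  100.2] dock force [ 0.7  0.4 -0.9] w 0.004 g 0.0
toolx yaw vs dock -0.0004 toolz [-0.001 -0.    -1.   ]
->  (-0.07, 0.0, 0.145) tool delta mm [ -2.4  48.  -44.8]
```

View pics/h.png

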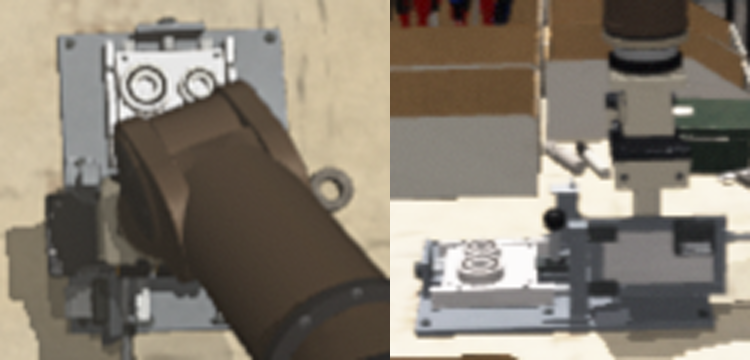

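The gate stands about 90° open (side view shows its face broadside, knob at crop (555,220)). Back off, then line up over the knob.

```bash
python3 nudge.py '[[0,0.015,0,0,0],[0,0.03,0,0,0],[0,0,-0.03,0,0],[0,0,-0.015,0,0],[0,0,0,0,0.45],[0.045,0,0,0,0.45],[0.045,0,0,0,0.45],[0,0,0,0,0.45],[0,0,0,0,0.45]]'
python3 - <<'E'
from h import *
from cell import arm
b=arm.get_image("side")["image"];g=(b.max(2)<35).astype(np.uint8)
n,l,s,c=cv2.connectedComponentsWithStats(g[172:196,310:345])
for i in range(1,n):
    if s[i,4]>6:
        u,v=c[i]+[310,172]; p=plane("side",u,v,.082); print(s[i],u,v,"dock",D.T@(p-O))
st((.0265,.002,.068))
E
```

```text
clock: 12.8
position: [0.5871, 0.0116, 0.1439]
ee_rot: [-3.141, -0.031, 0.003]
force: [-0.1, 0.2, -0.1]
width: 0.393
gripper_force: 0.0
[12  8  6  6 29] 324.7241379310345 182.58620689655172 dock [0.02617058 0.00043375 0.082     ]
t 12.85 dock pos mm [ 21.7   3.2 144.1] dock force [-0.9 -0.7  0.5] w 0.426 g 0.0
toolx yaw vs dock -0.0003 toolz [-0.002 -0.    -1.   ]
->  (0.0265, 0.002, 0.068) tool delta mm [ 5.   1.2 76.1]
```

```bash
python3 nudge.py '[[0.005,0.0015,0.02,0,0.45],[0,0,0.02,0,0.45],[0,0,0.015,0,0.45],[0,0,0.01,0,0.45],[0,0,0.009,0,0.45],[0,0,0,0,0.45]]' 20 && python3 nudge.py '[[0,0,0,0,0],[0,0,0,0,0],[0,0,0,0,0],[0,0,0,0,0]]' 20;python3 -c "
from h import *
st()"
```

```text
clock: 13.45
position: [0.5911, 0.0102, 0.0705]
ee_rot: [3.141, 0.031, -0.003]
force: [-0.1, 0.8, -1.1]
width: 0.449
gripper_force: 0.0
clock: 13.85
position: [0.5926, 0.0071, 0.072]
ee_rot: [3.138, 0.027, 0.001]
force: [0.6, -8.2, 0.7]
width: 0.268
gripper_force: 20.0
t 13.85 dock pos mm [28.  -1.5 72. ] dock force [ 0.5 -8.3  0.7] w 0.268 g 20.0
toolx yaw vs dock -0.0027 toolz [ 0.001 -0.003 -1.   ]
```

```bash
python3 nudge.py '[[-0.005,0.002,0,0,0],[-0.01,0,0,0,0],[-0.012,0,0,0,0],[-0.012,0,0,0,0],[-0.012,0,0,0,0],[-0.012,0,0,0,0],[-0.012,0,0,0,0],[-0.012,0,0,0,0],[-0.008,0,0,0,0],[0,0,0,0,0]]';python3 -c "
from h import *
st()"
```

```text
clock: 14.85
position: [0.4953, 0.0052, 0.072]
ee_rot: [3.14, 0.03, -0.001]
force: [-1.2, -5.6, 3.9]
width: 0.266
gripper_force: 20.0
t 14.85 dock pos mm [-69.2  -1.4  72. ] dock force [-1.3 -5.6  3.9] w 0.266 g 20.0
toolx yaw vs dock -0.001 toolz [-0.001 -0.002 -1.   ]
```

```bash
python3 nudge.py '[[-0.004,0,0,0,0],[-0.003,0,0,0,0],[-0.003,0,0,0,0],[0,0,0,0,0]]';python3 -c "
from h import *
st()"
```

```text
clock: 15.25
position: [0.4891, 0.0051, 0.0721]
ee_rot: [3.141, 0.029, 0.008]
force: [9.5, -6.7, -8.5]
width: 0.264
gripper_force: 20.0
t 15.25 dock pos mm [-75.4  -1.4  72.1] dock force [ 9.4 -6.9 -8.5] w 0.264 g 20.0
toolx yaw vs dock -0.0012 toolz [ 0.005 -0.001 -1.   ]
```

At the stop (reaction 9.5 N, ~103 mm drawn). Relieve, release and rise.

```bash
python3 nudge.py '[[0.002,0.001,0,0,0],[0,0,0,0,0.45],[0,0,0,0,0.45],[0,0,0,0,0.45],[0,0,0,0,0.45],[0,0,-0.01,0,0.45],[0,0,-0.03,0,0.45],[0,0,-0.04,0,0.45],[0,0,-0.04,0,0.45],[0,0,0,0,0.45]]'; python3 nudge.py '[[0,0,-0.04,0,0.45],[0,0.05,0,0,0.45],[0,0.05,0,0,0.45],[0,0.05,0,0,0.45],[0,0.05,0,0,0.45],[0,0.05,0,0,0.45],[0,0,0,0,0.45],[0,0,0,0,0.45]]'
python3 - <<'E'
from h import *
from cell import arm
st()
b=arm.get_image("side")["image"];g=(b.max(2)<35).astype(np.uint8)
n,l,s,c=cv2.connectedComponentsWithStats(g[172:200,340:375])
for i in range(1,n):
    if s[i,4]>6: u,v=c[i]+[340,172]; print("side",s[i],"dock",D.T@(plane("side",u,v,.082)-O))
b=arm.get_image("top")["image"];g=(b.max(2)<35).astype(np.uint8)
x,y=proj("top",O+D@[-.0765,0,.09]).astype(int)
n,l,s,c=cv2.connectedComponentsWithStats(g[y-15:y+15,x-15:x+15])
for i in range(1,n):
    if s[i,4]>6: u,v=c[i]+[x-15,y-15]; print("top",s[i],"dock",D.T@(plane("top",u,v,.09)-O))
# gate top rail predicted vs brightness: vial check
h=cv2.inRange(b,(150,190,190),(235,255,255));print("vial",plane("top",*ct(535,416),.075),b[229,456])
cv2.imwrite("pics/end.png",b)
E
```

```text
clock: 16.25
position: [0.4922, 0.0058, 0.1971]
ee_rot: [-3.141, -0.031, -0.014]
force: [0.2, 0.2, 0.8]
width: 0.449
gripper_force: 0.0
clock: 17.05
position: [0.4935, -0.2458, 0.2311]
ee_rot: [-3.141, -0.026, 0.001]
force: [0.8, 0.6, -0.5]
width: 0.451
gripper_force: 0.0
t 17.05 dock pos mm [ -76.1 -252.3  231.1] dock force [ 0.9  0.6 -0.5] w 0.451 g 0.0
toolx yaw vs dock -0.0033 toolz [-0.001  0.    -1.   ]
vial [ 0.48245111 -0.14960533  0.075     ] [113 125 131]
```

```bash
python3 nudge.py '[[0,0.05,0,0,0.45],[0,0.05,0,0,0.45],[-0.04,0.03,0,0,0.45],[-0.04,0.03,0,0,0.45],[-0.04,0.03,0,0,0.45],[0,0,0,0,0.45],[0,0,0,0,0.45]]'|head -2
python3 - <<'E'
from h import *
from cell import arm
b=arm.get_image("top")["image"];a=cv2.imread("pics/top0.png")
for t in(35,50,65):
    g=(b.max(2)<t).astype(np.uint8)
    n,l,s,c=cv2.connectedComponentsWithStats(g[180:250,360:440])
    for i in range(1,n):
        if s[i,4]>12: u,v=c[i]+[360,180]; print(t,s[i],"dock mm",np.round(1e3*(D.T@(plane("top",u,v,.09)-O))))
# white pallet plate extent
for n_,im in(("0",a),("1",b)):
    w=cv2.inRange(im,(195,195,195),(255,255,255));ys,xs=np.nonzero(w[140:255,370:430]);print(n_,"white rows",np.percentile(ys,[2,50,98])+140)
print("vial px",b[229,456],a[229,456])
E
```

```text
clock: 17.85
position: [0.3778, -0.4365, 0.2317]
65 [68 14  8 10 36] dock mm [ -4. -82.  90.]
65 [ 5 22 10 16 59] dock mm [-21.  92.  90.]
65 [36 43 11 10 64] dock mm [-82.   9.  90.]
65 [ 4 66 12  4 24] dock mm [-136.   97.   90.]
0 white rows [156. 178. 242.]
1 white rows [158.36 210.   242.64]
vial px [197 218 221] [195 215 219]
```

```bash
python3 -c "
from cell import arm
print(arm.sign_off())"
```

```text
the job is handed in; nothing more can be done
None
```

I handed the job in at about 18 s on the clock: the latch was lifted under lean, the gate stands open at roughly 90°, and the pallet is out at its stop. In the last top picture the vial had not moved and the arm was clear; I did not re-check the oil bottle, but the arm never went near it. No verdict was returned.

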